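# Close the biscuit tin and lift off its outer lid

## Robot

A 6-joint arm with a two-finger parallel gripper is mounted at the origin on a cart in front of the work surface, level with it; the furniture and walls round the work are solid. World frame = base frame: x ahead of the robot, y to its left, z up, the work surface at z = 0. Lengths are in m, angles in degrees, forces in N, time in s.
With the tool pointing down it reaches from about 0.4 to 0.825 m from the base axis. Payload 7 kg.
Tool frame: the origin (TCP) lies at the very end of the fingers, on their centre line; the grasp point (between the pads) lies behind it (r.grasp_offset is the z of the grasp point in the tool frame, in m); z points along the fingers, y is the direction in which the jaws open and shut (so a half turn about z gives the same grasp; the last joint's range is limited). The gripper opens to 88 mm and grips with 3 to 60 N. Pads are 19 mm wide; open, the fingers measure 130 mm over their backs; the gripper's body (78 mm by 193 mm) begins 47 mm behind the grasp point.
Start: joints at [-52.305, 20.546, 0.682, 0, -70.136, -16.507], TCP at [0.244, -0.629, 0.227] pointing down, gripper open.
Joint ranges: [-176.03, 176.03], [-82.01, 121.73], [-58.28, 71.71], [-173.87, 95.51], [-174.79, -0.11], [-173.66, 173.66]. Speed limits (degrees/s): [136.94, 136.94, 172.46, 180, 180, 180].

## Interface

Orientations are given as [roll, pitch, yaw] about the fixed x, y, z axes, in that order (R = Rz(yaw) Ry(pitch) Rx(roll)).
In Python, from plant import r gives the robot as it stands. The module is installed in compiled form; this text tells all that it offers.
- The arm moves only by the tool servo_tool, never from a script. Its argument "targets" is a list of rows, each an object of numbers: "dx", "dy", "dz": the shift along the world's x, y, z in cm; "spin": the turn about the world's z in rad; "grip": the opening in per cent of the stroke, from 0 (shut) to 100 (fully open). A call has exactly 10 rows; each row is the pose to reach, as a shift and turn from the pose commanded when the call began; what a row does not reach only later rows make up. A row lasts 1/12 s, in which the tool goes at most 41.7 mm and 7.16 degrees, less where a joint would pass 70% of its speed; a pose out of reach is approached as far as the arm can. A call with a gripper value outside its range is refused whole. The fingers move at their own pace and stop on an object; "squeeze" is the grip in N (left out, the last holds). Time passes only in rows, so rows that repeat a pose let the fingers close, or fill a call up. It gives the time, the measured TCP pose, the force and the opening at its end, in the units of the state.
- r.get_state(): the state, without advancing time (a new reading comes with each control period).
- r.capture(name): name is "scene" or "top"; returns the picture (400x640x3 uint8, blue, green, red); there is no depth.
- r.get_calibration(name): a dict with "K" (3x3 intrinsics, pixels), "extrinsics" (4x4, takes a point from camera to world coordinates). Camera axes: x right, y down, z forward; pixel columns grow to the right and rows downward; lengths in m; the calibration is good to about 2 mm. A picture is of the moment at which its call begins. get_calibration takes no time and is no camera call.
- r.close_job(): hands the job in, once; it reports no verdict.
Trained networks look in the newest picture that a camera, given by its name, has taken for a name from the list of things; names that differ only in an ending like _2 or _b are one class to them, and where a whole thing is asked for, a point or a joint stands for the part that bears it (a point fixed in the world has none). Each returns a list of dicts, best first, with "p" (0 to 1); they miss things now and then, are a little off and sometimes report something else, mostly with a low value. They report only what shows in the picture. A call takes as long as a camera call.
- r.cut_out(name, camera): "mask" (400x640 bool, what is visible of it) and "extent" ([left, top, right, bottom] in pixels, round what is visible of it).
The state is a dict: "time_s": time; "joints": joint angles; "qd": joint speeds; "joint_torque": joint torques, N m; "tcp_pos": TCP position; "eef_rot": TCP orientation; "contact_force": force on the tool from outside, world axes, zero at the start; "moment": the same for the moment, N m; "gripper_width": finger opening in m.
Only numpy, scipy, OpenCV 4.12 (cv2) and the standard library are available. Lean on these libraries where they do the work, as an engineer would, in place of code of your own. Each camera call takes 0.05 s, during which the arm holds its last target. There are 200 camera calls.

## Task

Lower the separator board into the open biscuit tin so that it lies flat on the biscuits, then carry the two nested lids together, as one stack, by the inner lid's grip and lower them onto the tin until the inner lid is fully seated. Let go, then take the outer lid by its raised collar and lift it alone, straight up and level, leaving the inner lid seated; finish while still holding the outer lid about 10 cm above where it sat. Lower things rather than dropping them, and leave everything else on the counter where it is.

Things in the scene. Friction and masses are not known exactly. Their poses are not given: they have to be found in the camera images.
- tin: Open rectangular metal biscuit tin, fixed, 160 (its x) x 120 (y) x 64 mm high, walls 3 mm; a layer of six round biscuits on its floor reaches 20 mm above its underside. Origin: centre of its underside, on the counter; x along the long side, z up. Tin, separator and lid stack stand in any order from left to right.
- separator_mid (a point): Loose plywood separator board 144 (x) x 104 (y) x 4 mm, about 60 g; in its middle a wooden grip 36 mm long (x), 10 mm thick (y), 26 mm high above the board. This point: centre, 15 mm above its underside, in the grip. It goes into the tin with 5 mm to spare each side, either way round; lying on the biscuits this point is 35 mm above the tin's underside.
- inner_lid_mid (a point): Loose inner lid, 200 g, under the outer lid: plug 144 (x) x 104 (y) x 8 mm that enters the tin (5 mm spare each side), flange 172x132x4 mm that sits on its rim, upright grip 30 mm long (x), 10 mm thick (y) that stands 26 mm out of the outer lid's collar. Point: centre, 32 mm above the plug's underside, 32 mm below the grip's top; seated, 88 mm above the tin's underside.
- outer_lid_mid (a point): Loose outer lid, 150 g, resting on the inner lid's flange: plate 188 (x) x 148 (y) x 4 mm, 8 mm skirt below, 4 mm play; in its middle a wooden collar 60 (x) x 40 (y) mm, 22 mm high, open right through for the inner lid's grip (4 mm play). Point: centre, 5 mm above the plate's top, 17 mm below the collar's top; nested, 11 mm below the inner lid's point.
- service_bell: Bystander: round counter bell, 83 mm across, 62 mm high, loose. Origin at its underside.
- jam_2: Bystander: jam jar, 62 mm across, 85 mm high, loose. Origin at its underside.

How it is judged:
By the outcome, as a careful person would: the job done as asked, in the order asked, and still so for the second after the job is handed in, while the arm keeps its last pose, push and grip.
It also fails if it takes over 67 s, if anything falls off the work surface, if the arm or the gripper's body presses on something with over 40 N, if the wrist force passes 120 N, or if a joint passes its speed limit or range.

## Working session

There is one attempt and no reset: what is moved stays moved. The work goes in short steps, Python scripts to look and compute and a tool call to move; the robot and the scene stay as the last step left them, time stands still between calls to the robot, and variables do not carry over. Pictures are saved under pics/ and viewed, about 8 in all and at most 12, crops included, and the job is handed in when it is done.

Besides the shell and the picture viewer there is one more tool, called after ">>>" by a JSON object that holds its "op" and its "data". servo_tool: Moves the arm, as the interface text tells. Its arguments: {"type":"object","properties":{"targets":{"type":"array"},"squeeze":{"type":"number"}},"required":["targets"]}

```bash
mkdir -p pics
cat > h.py <<'E'
import numpy as np,cv2
from plant import r
def cal(n):
    c=r.get_calibration(n);return np.array(c["K"]),np.array(c["extrinsics"])
def proj(n,P):
    K,E=cal(n);Q=np.linalg.inv(E)@np.append(P,1);q=K@Q[:3];return q[:2]/q[2]
def onplane(n,uv,z):
    K,E=cal(n);d=E[:3,:3]@np.linalg.solve(K,[uv[0],uv[1],1]);o=E[:3,3];return o+d*(z-o[2])/d[2]
E
python3 - <<'E'
from h import *
for n in("scene","top"):
    im=r.capture(n);cv2.imwrite(f"pics/{n}0.png",im)
    K,E=cal(n);print(n,K.round(1).tolist(),E.round(3).tolist())
    for t in("tin","separator_mid","inner_lid_mid","outer_lid_mid","service_bell","jam_2"):
        for d in r.cut_out(t,n)[:3]:
            m=d["mask"];rc=cv2.minAreaRect(np.argwhere(m)[:,::-1].astype(np.float32))
            print(t,round(d["p"],2),d["extent"],m.sum(),np.round(rc[0],1),np.round(rc[1],1),round(rc[2],1))
print(r.get_state(),r.grasp_offset)
E
```

```text
scene [[464.2, 0.0, 315.6], [0.0, 464.2, 206.9], [0.0, 0.0, 1.0]] [[-0.773, -0.48, 0.415, 0.063], [-0.634, 0.567, -0.525, 0.735], [0.017, -0.669, -0.743, 1.08], [0.0, 0.0, 0.0, 1.0]]
tin 0.59 [330.8, 197.6, 400.4, 265.5] 2735 [364.9 230.1] [66.  48.2] 43.0
separator_mid 0.56 [254.1, 280.0, 321.0, 334.4] 2032 [287.2 306.7] [56.7 39. ] 30.0
inner_lid_mid 0.52 [395.5, 162.8, 405.0, 172.2] 88 [399.5 168. ] [10.  9.] 90.0
outer_lid_mid 0.89 [361.5, 151.9, 431.6, 200.9] 1922 [397.5 176. ] [61.7 38.2] 32.0
jam_2 0.57 [329.8, 147.1, 351.4, 176.7] 510 [339.5 161.5] [29. 19.] 90.0
top [[361.4, 0.0, 321.3], [0.0, 361.4, 196.5], [0.0, 0.0, 1.0]] [[-0.206, -0.959, 0.196, 0.419], [-0.978, 0.202, -0.04, 0.023], [-0.001, -0.2, -0.98, 0.889], [0.0, 0.0, 0.0, 1.0]]
tin 0.6 [314.7, 203.2, 365.2, 276.6] 3746 [338.5 240. ] [72. 53.] 90.0
separator_mid 0.75 [178.8, 230.8, 235.6, 293.3] 2526 [207.5 260.9] [59.8 44.6] 72.9
inner_lid_mid 0.4 [313.1, 205.7, 366.2, 276.7] 3771 [339.  240.5] [54. 71.] -0.0
outer_lid_mid 0.94 [404.2, 154.5, 482.4, 240.3] 4375 [441.9 195.4] [77.4 61.1] 76.0
outer_lid_mid 0.23 [181.2, 230.1, 236.4, 294.9] 2556 [207.1 261.9] [60.  44.8] 72.0
jam_2 0.92 [371.7, 116.0, 403.4, 149.4] 739 [388.5 133.6] [24.5 34.8] 31.0
{'time_s': 0.7, 'joints': array([-5.23060818e+01,  2.05439690e+01,  6.81162802e-01, -4.45390416e-04,
       -7.01353708e+01, -1.65069113e+01]), 'qd': array([-0.02299447,  0.02179977,  0.10535401,  0.00608399,  0.02671291,
       -0.00557953]), 'joint_torque': array([ 2.87149433e-04, -5.82160091e+01,  2.93247539e+01,  7.00122893e+00,
        1.25639857e-02, -4.85127919e-05]), 'tcp_pos': array([ 0.24392756, -0.62935427,  0.22658079]), 'eef_rot': array([-1.79998371e+02,  9.19579781e-04, -1.58813144e+02]), 'contact_force': array([ 0.93784729, -0.75211789,  0.07204706]), 'moment': array([ 0.05436053, -0.00886919, -0.00858531]), 'gripper_width': 0.08722930511255657} -0.0188
```

Run:
```python
import cv2
im=cv2.imread("pics/top0.png")[90:320,150:510];cv2.imwrite("pics/a.png",cv2.resize(im,None,fx=2.2,fy=2.2,interpolation=2))
im=cv2.imread("pics/scene0.png")[110:350,220:480];cv2.imwrite("pics/b.png",cv2.resize(im,None,fx=2.5,fy=2.5,interpolation=2)[:600])
```

```text
(no output)
```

View pics/a.png

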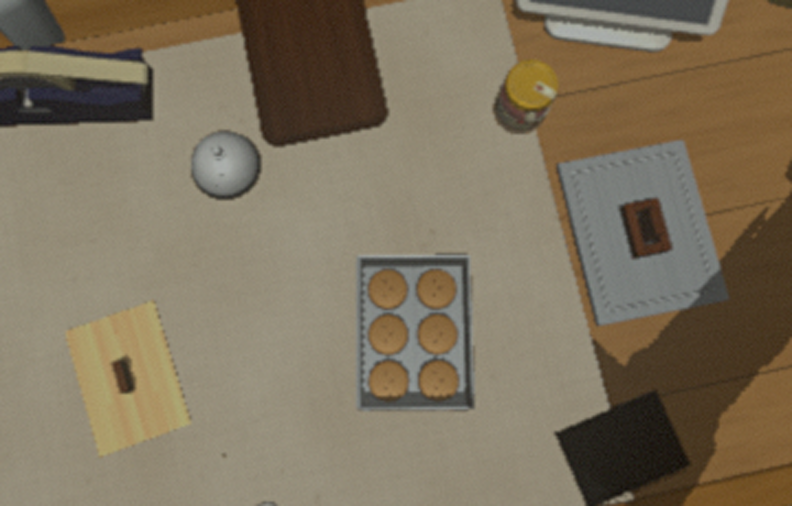

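View pics/b.png

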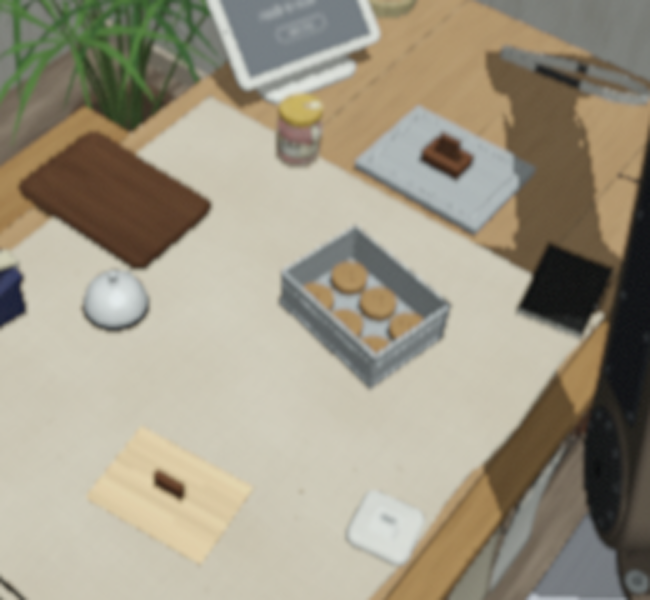

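The top view shows the separator at crop (128,378), the tin at (415,332), the lid stack at (645,232), the bell at (225,165) and the jar at (527,95). The scene view agrees. Next I fit poses by silhouette in both views.

```bash
cat >> h.py <<'E'
from scipy.optimize import minimize
S=4
def box(lx,ly,z0,z1): return np.array([[sx*lx/2,sy*ly/2,z] for sx in(-1,1) for sy in(-1,1) for z in(z0,z1)])
M=dict(separator_mid=[box(.144,.104,0,.004),box(.036,.010,.004,.030)],tin=[box(.16,.12,0,.064)],
 outer_lid_mid=[box(.188,.148,.004,.016),box(.06,.04,.016,.038)])
def render(n,parts,p):
    K,E=cal(n);x,y,z,a=p;c,s=np.cos(a),np.sin(a);R=np.array([[c,-s,0],[s,c,0],[0,0,1]])
    out=np.zeros((400*S,640*S),np.uint8);Ei=np.linalg.inv(E)
    for b in parts:
        W=b@R.T+[x,y,z];C=W@Ei[:3,:3].T+Ei[:3,3];q=C@K.T;q=(q[:,:2]/q[:,2:]+.5)*S-.5
        h=cv2.convexHull(q.astype(np.float32));cv2.fillConvexPoly(out,np.round(h*16).astype(np.int32),1,shift=4)
    return out
def fit(masks,parts,p0,zfix=None):
    up={n:cv2.resize(cv2.GaussianBlur(m.astype(np.float32),(0,0),.7),None,fx=S,fy=S)>.5 for n,m in masks.items()}
    def f(v):
        p=v if zfix is None else [v[0],v[1],zfix,v[2]]
        e=0
        for n,m in up.items():
            g=render(n,parts,p)>0;e+=1-(g&m).sum()/(g|m).sum()
        return e
    v0=np.array(p0 if zfix is None else [p0[0],p0[1],p0[3]])
    d=np.array([.01,.01,.01,.1] if zfix is None else [.01,.01,.1])
    sx=np.vstack([v0]+[v0+np.eye(len(v0))[i]*d[i] for i in range(len(v0))])
    o=minimize(f,v0,method="Nelder-Mead",options=dict(initial_simplex=sx,xatol=1e-4,fatol=1e-5,maxiter=150));return o.x,o.fun
E
python3 - <<'E'
from h import *
ms={}
for n in("scene","top"):
    r.capture(n)
    for t in M:
        ms[t,n]=r.cut_out(t,n)[0]["mask"]
    for t in("service_bell","jam_2"):
        d=r.cut_out(t,n)
        if d:
            e=d[0]["extent"];print(t,n,d[0]["p"],onplane(n,[(e[0]+e[2])/2,(e[1]+e[3])/2],.035))
np.savez("m.npz",**{f"{t}|{n}":m for (t,n),m in ms.items()})
for t in M:
    m=ms[t,"top"];rc=cv2.minAreaRect(np.argwhere(m)[:,::-1].astype(np.float32))
    pts=cv2.boxPoints(rc);z=M[t][0][:,2].max()
    W=[onplane("top",q,z)[:2] for q in pts];e=[W[1]-W[0],W[2]-W[1]];l=max(e,key=np.linalg.norm)
    c=np.mean(W,0);p0=[c[0],c[1],0,np.arctan2(l[1],l[0])]
    for zf in(None,0.):
        v,e=fit({n:ms[t,n] for n in("scene","top")},M[t],p0,zf);print(t,zf,v[:-1].round(4),"yaw",np.degrees(v[-1]).round(2),"err",round(e,3))
    for n in("scene","top"):
        v,e=fit({n:ms[t,n]},M[t],p0,0.);print("  ",n,v[:-1].round(4),np.degrees(v[-1]).round(2),round(e,3))
E
```

```text
service_bell scene 0.6 [0.69554285 0.15126202 0.035     ]
jam_2 scene 0.71 [ 0.71468979 -0.21458142  0.035     ]
service_bell top 0.72 [0.70257812 0.13670306 0.035     ]
jam_2 top 0.8 [ 0.71524102 -0.21138495  0.035     ]
separator_mid None [ 0.4987  0.289  -0.0032] yaw -172.24 err 0.063
separator_mid 0.0 [0.4982 0.2888] yaw -172.01 err 0.077
   scene [0.4987 0.2906] -172.57 0.037
   top [0.4978 0.2877] -172.32 0.019
tin None [ 0.5255 -0.2901  0.0111] yaw 177.69 err 1.107
tin 0.0 [ 0.5316 -0.295 ] yaw 177.56 err 1.127
   scene [ 0.5308 -0.2857] 177.23 1.0
   top [ 0.5316 -0.295 ] 177.56 0.127
outer_lid_mid None [ 0.5379 -0.3031  0.002 ] yaw 179.34 err 0.148
outer_lid_mid 0.0 [ 0.5389 -0.3045] yaw 178.96 err 0.144
   scene [ 0.541  -0.3032] 180.21 0.079
   top [ 0.5369 -0.3051] 179.68 0.05
```

Run:
```python
from h import *
def get(t,n,c,k=3):
    out=[]
    for _ in range(k):
        im=r.capture(n)
        for d in r.cut_out(t,n):
            e=d["extent"]
            if abs((e[0]+e[2])/2-c[0])<25 and abs((e[1]+e[3])/2-c[1])<20: out.append(d["mask"]);break
    print(t,n,len(out));return np.mean(out,0)>.5,im
C=dict(separator_mid=((287,307),(207,261),[.498,.289,0,np.radians(-172.2)]),tin=((365,231),(339,240),[.5,-.03,0,np.radians(190)]),outer_lid_mid=((397,176),(443,197),[.538,-.304,0,np.radians(179.5)]))
V={}
for t,(a,b,p0) in C.items():
    m={};
    for n,c in(("scene",a),("top",b)):
        m[n],im=get(t,n,c); V[n]=im
    for ns in(("scene","top"),("scene",),("top",)):
      for zf in((None,0.) if len(ns)==2 else (0.,)):
        v,e=fit({n:m[n] for n in ns},M[t],p0,zf);print(t,ns,v[:-1].round(4),"yaw",np.degrees(v[-1]).round(2),round(e,3))
        if len(ns)==2 and zf==0.: best=[v[0],v[1],0,v[2]]
    for n in V:
        V[n]=V[n].copy()
    C[t]=best
for n in V:
    o=cv2.resize(V[n],None,fx=S,fy=S,interpolation=2)
    for t in M:
        cs,_=cv2.findContours(render(n,M[t],C[t]),cv2.RETR_EXTERNAL,cv2.CHAIN_APPROX_NONE);cv2.drawContours(o,cs,-1,(0,0,255),1)
    V[n]=o
a=V["top"][140*4:310*4,170*4:490*4];b=V["scene"][140*4:345*4,245*4:445*4]
a=cv2.resize(a,(800,425),interpolation=3);cv2.imwrite("pics/c.png",a);cv2.imwrite("pics/d.png",cv2.resize(b,(585,600),interpolation=3))
```

```text
separator_mid scene 3
separator_mid top 3
separator_mid ('scene', 'top') [ 0.499   0.2895 -0.0031] yaw -172.17 0.06
separator_mid ('scene', 'top') [0.4984 0.2897] yaw -172.06 0.081
separator_mid ('scene',) [0.4987 0.2911] yaw -172.32 0.018
separator_mid ('top',) [0.4968 0.2882] yaw -171.84 0.026
tin scene 3
tin top 3
tin ('scene', 'top') [ 0.4789 -0.0278 -0.0034] yaw 168.57 0.055
tin ('scene', 'top') [ 0.4774 -0.0268] yaw 169.03 0.066
tin ('scene',) [ 0.4794 -0.0253] yaw 168.45 0.018
tin ('top',) [ 0.4766 -0.0275] yaw 168.43 0.013
outer_lid_mid scene 3
outer_lid_mid top 3
outer_lid_mid ('scene', 'top') [ 0.5389 -0.3057 -0.0035] yaw 179.16 0.141
outer_lid_mid ('scene', 'top') [ 0.5385 -0.3039] yaw 179.8 0.15
outer_lid_mid ('scene',) [ 0.5401 -0.3021] yaw 179.5 0.083
outer_lid_mid ('top',) [ 0.5375 -0.3045] yaw 179.48 0.055
```

View pics/c.png

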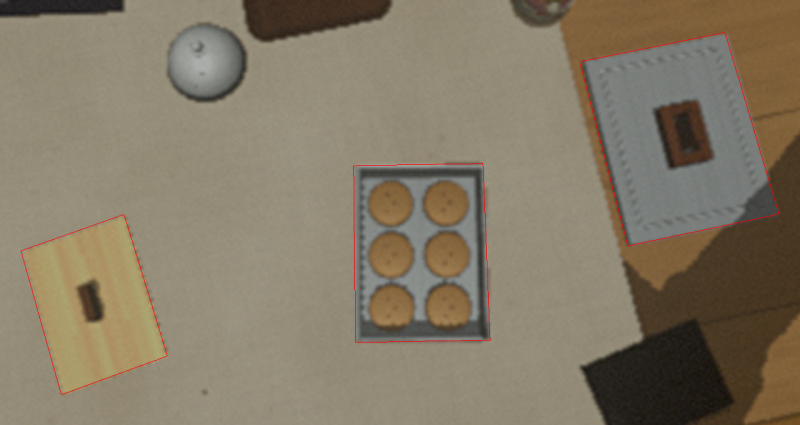

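View pics/d.png

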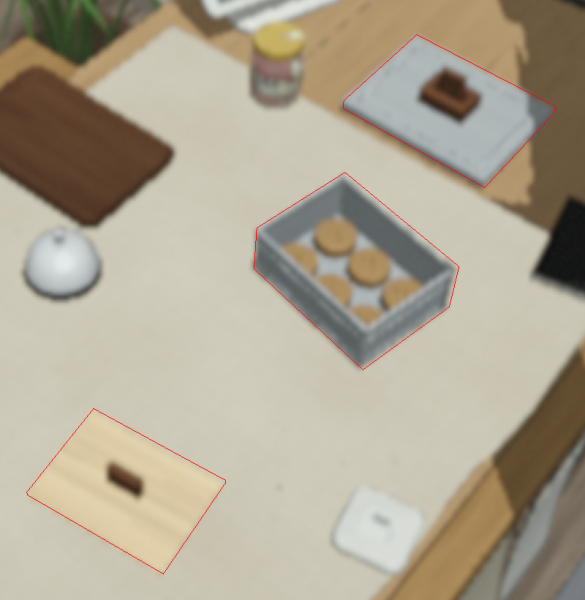

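Both silhouettes fit well in each view, and offsets between objects agree across the cameras to about 1 mm:

| Object | x, y (m) | Yaw (°) |
|---|---|---|
| Separator | 0.498, 0.290 | 7.9 |
| Tin | 0.478, -0.027 | -11.5 |
| Lid stack | 0.539, -0.303 | -0.5 |

I'll move to the separator now.

>>> {"op": "servo_tool", "data": {"targets": [{"dx": 2.5, "dy": 3.2, "spin": -0.02}, {"dx": 5, "dy": 6.4, "spin": -0.05}, {"dx": 7.5, "dy": 9.6, "spin": -0.08}, {"dx": 10, "dy": 12.8, "spin": -0.1}, {"dx": 12.5, "dy": 16, "spin": -0.13}, {"dx": 15, "dy": 19.2, "spin": -0.16}, {"dx": 17.5, "dy": 22.4, "spin": -0.18}, {"dx": 20, "dy": 25.6, "spin": -0.2}, {"dx": 22.5, "dy": 28.8, "spin": -0.22}, {"dx": 25, "dy": 32, "spin": -0.232}], "squeeze": 20}}

```text
validation failed for argument at $.ta...
```

>>> {"op": "servo_tool", "data": {"targets": [{"dx": 0.3, "dy": 4}, {"dx": 0.6, "dy": 8}, {"dx": 0.9, "dy": 12}, {"dx": 1.2, "dy": 16}, {"dx": 1.5, "dy": 20}, {"dx": 1.8, "dy": 24}, {"dx": 2.1, "dy": 28}, {"dx": 2.4, "dy": 32}, {"dx": 2.5, "dy": 36}, {"dx": 2.5, "dy": 40}]}}

```text
validation failed for argument at $.ta...
```

>>> {"op": "servo_tool", "data": {"targets": [{"dx": 2.5, "dy": 3.2, "dz": 0, "spin": -0.02, "grip": 100}, {"dx": 5, "dy": 6.4, "dz": 0, "spin": -0.05, "grip": 100}, {"dx": 7.5, "dy": 9.6, "dz": 0, "spin": -0.08, "grip": 100}, {"dx": 10, "dy": 12.8, "dz": 0, "spin": -0.1, "grip": 100}, {"dx": 12.5, "dy": 16, "dz": 0, "spin": -0.13, "grip": 100}, {"dx": 15, "dy": 19.2, "dz": 0, "spin": -0.16, "grip": 100}, {"dx": 17.5, "dy": 22.4, "dz": 0, "spin": -0.18, "grip": 100}, {"dx": 20, "dy": 25.6, "dz": 0, "spin": -0.2, "grip": 100}, {"dx": 22.5, "dy": 28.8, "dz": 0, "spin": -0.22, "grip": 100}, {"dx": 25, "dy": 32, "dz": 0, "spin": -0.232, "grip": 100}], "squeeze": 20}}

```text
time_s: 3.93
tcp_pos: [0.4949, -0.3076, 0.227]
eef_rot: [-180.0, 0.0, -172.2]
contact_force: [0.3, 0.6, 0.3]
gripper_width: 0.0876
```

>>> {"op": "servo_tool", "data": {"targets": [{"dx": 0.3, "dy": 4, "dz": 0, "spin": 0, "grip": 100}, {"dx": 0.6, "dy": 8, "dz": 0, "spin": 0, "grip": 100}, {"dx": 0.9, "dy": 12, "dz": 0, "spin": 0, "grip": 100}, {"dx": 1.2, "dy": 16, "dz": 0, "spin": 0, "grip": 100}, {"dx": 1.5, "dy": 20, "dz": 0, "spin": 0, "grip": 100}, {"dx": 1.8, "dy": 24, "dz": 0, "spin": 0, "grip": 100}, {"dx": 2.1, "dy": 28, "dz": 0, "spin": 0, "grip": 100}, {"dx": 2.3, "dy": 32, "dz": 0, "spin": 0, "grip": 100}, {"dx": 2.4, "dy": 36, "dz": 0, "spin": 0, "grip": 100}, {"dx": 2.5, "dy": 40, "dz": 0, "spin": 0, "grip": 100}]}}

```text
time_s: 4.77
tcp_pos: [0.5187, 0.0927, 0.227]
eef_rot: [180.0, 0.1, -172.1]
contact_force: [2.0, 0.2, 0.0]
gripper_width: 0.0878
```

>>> {"op": "servo_tool", "data": {"targets": [{"dx": -0.4, "dy": 4, "dz": 0, "spin": 0, "grip": 80}, {"dx": -0.8, "dy": 8, "dz": 0, "spin": 0, "grip": 60}, {"dx": -1.2, "dy": 12, "dz": 0, "spin": 0, "grip": 60}, {"dx": -1.6, "dy": 16, "dz": -1, "spin": 0, "grip": 60}, {"dx": -2.1, "dy": 19.9, "dz": -3, "spin": 0, "grip": 60}, {"dx": -2.1, "dy": 19.9, "dz": -7, "spin": 0, "grip": 60}, {"dx": -2.1, "dy": 19.9, "dz": -11, "spin": 0, "grip": 60}, {"dx": -2.1, "dy": 19.9, "dz": -14, "spin": 0, "grip": 60}, {"dx": -2.1, "dy": 19.9, "dz": -16, "spin": 0, "grip": 60}, {"dx": -2.1, "dy": 19.9, "dz": -16, "spin": 0, "grip": 60}]}}

```text
time_s: 5.6
tcp_pos: [0.4955, 0.2877, 0.062]
eef_rot: [-179.7, -0.4, -172.1]
contact_force: [0.4, -0.9, -0.7]
gripper_width: 0.0526
```

Run:
```python
from h import *
for n in("scene","top"): 
    im=r.capture(n);s=r.get_state();p=s["tcp_pos"];q=proj(n,p);g=proj(n,[.498,.2897,.03]);print(n,q,g)
    u,v=g.astype(int);c=cv2.resize(im[v-45:v+45,u-50:u+50],None,fx=4,fy=4,interpolation=2);cv2.imwrite(f"pics/e_{n}.png",c)
    globals()[n]=c
print(p,s["eef_rot"]);cv2.imwrite("pics/e.png",np.hstack([scene,top]))
```

```text
scene [287.93523866 293.40148146] [287.71185804 300.61373674]
top [198.00171077 260.070541  ] [203.20963218 260.54538696]
[0.49808384 0.2895842  0.066667  ] [-1.79940187e+02 -3.39506997e-02 -1.72083949e+02]
```

View pics/e.png

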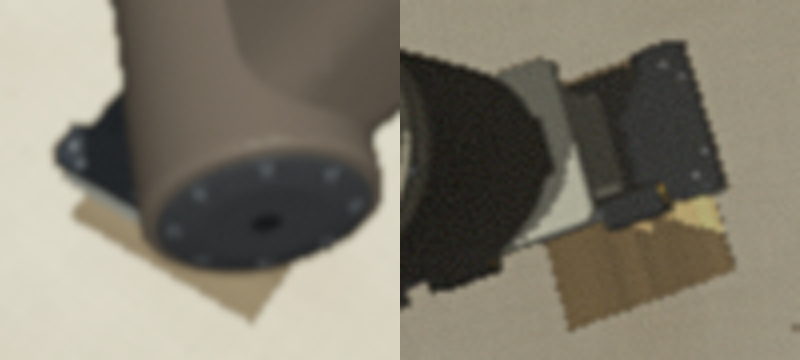

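The arm hides the grip in both views, so I'm relying on the measured pose. Now descend and grasp.

>>> {"op": "servo_tool", "data": {"targets": [{"dx": 0, "dy": 0, "dz": -2, "spin": 0, "grip": 60}, {"dx": 0, "dy": 0, "dz": -4, "spin": 0, "grip": 50}, {"dx": 0, "dy": 0, "dz": -5.2, "spin": 0, "grip": 40}, {"dx": 0, "dy": 0, "dz": -5.8, "spin": 0, "grip": 35}, {"dx": 0, "dy": 0, "dz": -5.8, "spin": 0, "grip": 30}, {"dx": 0, "dy": 0, "dz": -5.8, "spin": 0, "grip": 20}, {"dx": 0, "dy": 0, "dz": -5.8, "spin": 0, "grip": 10}, {"dx": 0, "dy": 0, "dz": -5.8, "spin": 0, "grip": 0}, {"dx": 0, "dy": 0, "dz": -5.8, "spin": 0, "grip": 0}, {"dx": 0, "dy": 0, "dz": -5.8, "spin": 0, "grip": 0}], "squeeze": 20}}

```text
time_s: 6.53
tcp_pos: [0.4986, 0.2902, 0.0098]
eef_rot: [179.9, 0.1, -172.1]
contact_force: [-0.9, -0.6, 6.8]
gripper_width: 0.0101
```

>>> {"op": "servo_tool", "data": {"targets": [{"dx": 0, "dy": 0, "dz": 0, "spin": 0, "grip": 0}, {"dx": 0, "dy": 0, "dz": 0, "spin": 0, "grip": 0}, {"dx": 0, "dy": 0, "dz": 1, "spin": 0, "grip": 0}, {"dx": 0, "dy": 0, "dz": 3, "spin": 0, "grip": 0}, {"dx": 0, "dy": 0, "dz": 6, "spin": 0, "grip": 0}, {"dx": 0, "dy": 0, "dz": 9, "spin": 0, "grip": 0}, {"dx": 0, "dy": 0, "dz": 12, "spin": 0, "grip": 0}, {"dx": 0, "dy": 0, "dz": 13, "spin": 0, "grip": 0}, {"dx": 0, "dy": 0, "dz": 13, "spin": 0, "grip": 0}, {"dx": 0, "dy": 0, "dz": 13, "spin": 0, "grip": 0}]}}

```text
time_s: 7.37
tcp_pos: [0.4979, 0.2898, 0.1395]
eef_rot: [179.9, 0.1, -172.1]
contact_force: [-0.6, 0.3, -1.3]
gripper_width: 0.0101
```

>>> {"op": "servo_tool", "data": {"targets": [{"dx": -0.2, "dy": -3.6, "dz": 0, "spin": -0.04, "grip": 0}, {"dx": -0.5, "dy": -7.2, "dz": 0, "spin": -0.08, "grip": 0}, {"dx": -0.7, "dy": -10.8, "dz": 0, "spin": -0.12, "grip": 0}, {"dx": -0.9, "dy": -14.4, "dz": 0, "spin": -0.16, "grip": 0}, {"dx": -1.1, "dy": -18, "dz": 0, "spin": -0.2, "grip": 0}, {"dx": -1.3, "dy": -21.6, "dz": 0, "spin": -0.24, "grip": 0}, {"dx": -1.6, "dy": -25.2, "dz": 0, "spin": -0.28, "grip": 0}, {"dx": -1.8, "dy": -28.8, "dz": 0, "spin": -0.32, "grip": 0}, {"dx": -2, "dy": -31.6, "dz": -1, "spin": -0.339, "grip": 0}, {"dx": -2, "dy": -31.6, "dz": -2, "spin": -0.339, "grip": 0}]}}

```text
time_s: 8.2
tcp_pos: [0.476, -0.0302, 0.1174]
eef_rot: [-179.9, -0.1, 168.2]
contact_force: [-0.3, -0.2, -0.9]
gripper_width: 0.01
```

Run:
```python
from h import *
for n in("scene","top"): 
    im=r.capture(n);s=r.get_state();p=s["tcp_pos"];g=proj(n,[.478,-.027,.08]);
    for d in r.cut_out("separator_mid",n)[:2]: print(n,d["p"],d["extent"],d["mask"].sum())
    o=cv2.resize(im,None,fx=S,fy=S,interpolation=2)
    for parts,q in((M["separator_mid"],[p[0],p[1],p[2]-.0087,np.radians(s["eef_rot"][2])]),(M["tin"],[.478,-.0265,0,np.radians(168.45)])):
        cs,_=cv2.findContours(render(n,parts,q),cv2.RETR_EXTERNAL,cv2.CHAIN_APPROX_NONE);cv2.drawContours(o,cs,-1,(0,0,255),1)
    u,v=(g*S).astype(int);globals()[n]=o[v-200:v+200,u-200:u+200]
print(p,s["eef_rot"]);cv2.imwrite("pics/f.png",np.hstack([scene,top]))
```

```text
scene 0.95 [339.2, 203.2, 396.7, 236.5] 869
scene 0.36 [389.4, 161.8, 432.9, 200.2] 825
top 0.81 [333.0, 260.1, 364.6, 272.6] 343
top 0.67 [334.7, 273.5, 365.1, 278.8] 96
[ 0.47665039 -0.0271352   0.11718999] [-179.90404387   -0.1810721   168.39390971]
```

View pics/f.png

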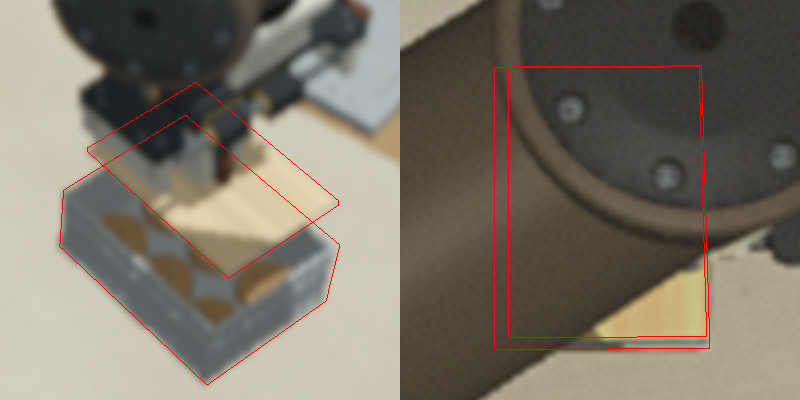

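The held board's outline matches the prediction in both views: scene corner (229,277), top edge x≈703. It is centred over the tin, so I'll lower it.

>>> {"op": "servo_tool", "data": {"targets": [{"dx": 0, "dy": 0, "dz": 0, "spin": 0, "grip": 0}, {"dx": 0, "dy": 0, "dz": -1, "spin": 0, "grip": 0}, {"dx": 0, "dy": 0, "dz": -2.5, "spin": 0, "grip": 0}, {"dx": 0, "dy": 0, "dz": -4, "spin": 0, "grip": 0}, {"dx": 0, "dy": 0, "dz": -5, "spin": 0, "grip": 0}, {"dx": 0, "dy": 0, "dz": -6, "spin": 0, "grip": 0}, {"dx": 0, "dy": 0, "dz": -7, "spin": 0, "grip": 0}, {"dx": 0, "dy": 0, "dz": -7.8, "spin": 0, "grip": 0}, {"dx": 0, "dy": 0, "dz": -8.4, "spin": 0, "grip": 0}, {"dx": 0, "dy": 0, "dz": -8.4, "spin": 0, "grip": 0}]}}

```text
time_s: 9.23
tcp_pos: [0.4775, -0.026, 0.0337]
eef_rot: [-180.0, -0.1, 168.5]
contact_force: [0.5, -0.1, -0.8]
gripper_width: 0.0095
```

>>> {"op": "servo_tool", "data": {"targets": [{"dx": 0, "dy": 0, "dz": -0.1, "spin": 0, "grip": 0}, {"dx": 0, "dy": 0, "dz": -0.2, "spin": 0, "grip": 0}, {"dx": 0, "dy": 0, "dz": -0.3, "spin": 0, "grip": 0}, {"dx": 0, "dy": 0, "dz": -0.4, "spin": 0, "grip": 0}, {"dx": 0, "dy": 0, "dz": -0.5, "spin": 0, "grip": 0}, {"dx": 0, "dy": 0, "dz": -0.55, "spin": 0, "grip": 0}, {"dx": 0, "dy": 0, "dz": -0.6, "spin": 0, "grip": 0}, {"dx": 0, "dy": 0, "dz": -0.6, "spin": 0, "grip": 0}, {"dx": 0, "dy": 0, "dz": -0.6, "spin": 0, "grip": 0}, {"dx": 0, "dy": 0, "dz": -0.6, "spin": 0, "grip": 0}]}}

```text
time_s: 10.07
tcp_pos: [0.4781, -0.0263, 0.0298]
eef_rot: [180.0, 0.0, 168.5]
contact_force: [-6.9, 1.6, 15.1]
gripper_width: 0.0103
```

>>> {"op": "servo_tool", "data": {"targets": [{"dx": 0, "dy": 0, "dz": 0.08, "spin": 0, "grip": 0}, {"dx": 0, "dy": 0, "dz": 0.08, "spin": 0, "grip": 15}, {"dx": 0, "dy": 0, "dz": 0.08, "spin": 0, "grip": 25}, {"dx": 0, "dy": 0, "dz": 0.08, "spin": 0, "grip": 35}, {"dx": 0, "dy": 0, "dz": 0.08, "spin": 0, "grip": 35}, {"dx": 0, "dy": 0, "dz": 1, "spin": 0, "grip": 35}, {"dx": 0, "dy": 0, "dz": 4, "spin": 0, "grip": 35}, {"dx": 0, "dy": 0, "dz": 8, "spin": 0, "grip": 35}, {"dx": 0, "dy": 0, "dz": 12, "spin": 0, "grip": 35}, {"dx": 0, "dy": 0, "dz": 16, "spin": 0, "grip": 35}]}}

```text
time_s: 10.9
tcp_pos: [0.4773, -0.0267, 0.191]
eef_rot: [-180.0, -0.0, 168.5]
contact_force: [1.6, 0.1, -0.3]
gripper_width: 0.0304
```

>>> {"op": "servo_tool", "data": {"targets": [{"dx": 0.9, "dy": -4, "dz": 0, "spin": 0.03, "grip": 35}, {"dx": 1.8, "dy": -8, "dz": 0, "spin": 0.06, "grip": 35}, {"dx": 2.7, "dy": -12, "dz": 0, "spin": 0.09, "grip": 35}, {"dx": 3.6, "dy": -16, "dz": 0, "spin": 0.12, "grip": 35}, {"dx": 4.5, "dy": -20, "dz": 0, "spin": 0.15, "grip": 40}, {"dx": 5.4, "dy": -24, "dz": 0, "spin": 0.18, "grip": 50}, {"dx": 6.1, "dy": -27.7, "dz": 0, "spin": 0.193, "grip": 50}, {"dx": 6.1, "dy": -27.7, "dz": -3, "spin": 0.193, "grip": 50}, {"dx": 6.1, "dy": -27.7, "dz": -6, "spin": 0.193, "grip": 50}, {"dx": 6.1, "dy": -27.7, "dz": -8, "spin": 0.193, "grip": 50}]}}

```text
time_s: 11.73
tcp_pos: [0.5375, -0.304, 0.1064]
eef_rot: [179.9, -0.1, 179.4]
contact_force: [-0.1, 0.4, -0.3]
gripper_width: 0.0437
```

Run:
```python
from h import *
for n in("scene","top"): 
    im=r.capture(n);s=r.get_state();p=s["tcp_pos"];g=proj(n,[.478,-.027,.04]);
    m=None
    for d in r.cut_out("separator_mid",n)[:2]:
        e=d["extent"];print(n,d["p"],e,d["mask"].sum(),g)
    u,v=(g).astype(int);globals()[n]=cv2.resize(im[v-45:v+45,u-60:u+60],None,fx=3.3,fy=3.3,interpolation=2)
print(p,s["eef_rot"]);cv2.imwrite("pics/g.png",np.hstack([scene,top]))
```

```text
scene 0.81 [341.0, 209.4, 388.5, 249.9] 997 [365.55431867 229.08273878]
top 0.93 [315.1, 213.5, 358.3, 271.5] 2657 [337.29476891 240.54998312]
[ 0.53783972 -0.30335361  0.10772227] [179.96805962  -0.19690096 179.51721259]
```

View pics/g.png

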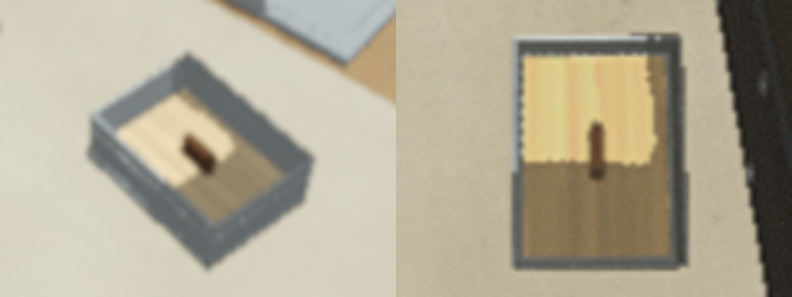

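The separator lies flat on the biscuits, centred in the tin. Next is the lid stack's inner grip.

>>> {"op": "servo_tool", "data": {"targets": [{"dx": 0, "dy": 0, "dz": -2, "spin": 0, "grip": 50}, {"dx": 0, "dy": 0, "dz": -4, "spin": 0, "grip": 45}, {"dx": 0, "dy": 0, "dz": -5.5, "spin": 0, "grip": 40}, {"dx": 0, "dy": 0, "dz": -6.5, "spin": 0, "grip": 35}, {"dx": 0, "dy": 0, "dz": -6.5, "spin": 0, "grip": 28}, {"dx": 0, "dy": 0, "dz": -6.5, "spin": 0, "grip": 20}, {"dx": 0, "dy": 0, "dz": -6.5, "spin": 0, "grip": 12}, {"dx": 0, "dy": 0, "dz": -6.5, "spin": 0, "grip": 0}, {"dx": 0, "dy": 0, "dz": -6.5, "spin": 0, "grip": 0}, {"dx": 0, "dy": 0, "dz": -6.5, "spin": 0, "grip": 0}], "squeeze": 40}}

```text
time_s: 12.77
tcp_pos: [0.5401, -0.3037, 0.0452]
eef_rot: [-179.9, 0.1, 179.5]
contact_force: [-0.3, 1.3, 6.6]
gripper_width: 0.0096
```

>>> {"op": "servo_tool", "data": {"targets": [{"dx": 0, "dy": 0, "dz": 0, "spin": 0, "grip": 0}, {"dx": 0, "dy": 0, "dz": 0, "spin": 0, "grip": 0}, {"dx": 0, "dy": 0, "dz": 0, "spin": 0, "grip": 0}, {"dx": 0, "dy": 0, "dz": 0.3, "spin": 0, "grip": 0}, {"dx": 0, "dy": 0, "dz": 0.8, "spin": 0, "grip": 0}, {"dx": 0, "dy": 0, "dz": 1.5, "spin": 0, "grip": 0}, {"dx": 0, "dy": 0, "dz": 2.5, "spin": 0, "grip": 0}, {"dx": 0, "dy": 0, "dz": 3.5, "spin": 0, "grip": 0}, {"dx": 0, "dy": 0, "dz": 4, "spin": 0, "grip": 0}, {"dx": 0, "dy": 0, "dz": 4, "spin": 0, "grip": 0}]}}

```text
time_s: 13.6
tcp_pos: [0.54, -0.3037, 0.0857]
eef_rot: [-179.9, 0.2, 179.5]
contact_force: [0.7, 0.1, -4.1]
gripper_width: 0.0096
```

>>> {"op": "servo_tool", "data": {"targets": [{"dx": 0, "dy": 0, "dz": 2, "spin": 0, "grip": 0}, {"dx": 0, "dy": 0, "dz": 5, "spin": 0, "grip": 0}, {"dx": -0.4, "dy": 2, "dz": 7.5, "spin": -0.01, "grip": 0}, {"dx": -1.1, "dy": 5, "dz": 9, "spin": -0.03, "grip": 0}, {"dx": -1.8, "dy": 8, "dz": 9, "spin": -0.06, "grip": 0}, {"dx": -2.4, "dy": 11, "dz": 9, "spin": -0.09, "grip": 0}, {"dx": -3.1, "dy": 14, "dz": 9, "spin": -0.12, "grip": 0}, {"dx": -3.7, "dy": 17, "dz": 9, "spin": -0.14, "grip": 0}, {"dx": -4.4, "dy": 20, "dz": 9, "spin": -0.16, "grip": 0}, {"dx": -5.1, "dy": 23, "dz": 9, "spin": -0.18, "grip": 0}]}}

```text
time_s: 14.43
tcp_pos: [0.4871, -0.072, 0.1735]
eef_rot: [180.0, -0.0, 169.1]
contact_force: [1.1, 0.9, -4.0]
gripper_width: 0.0092
```

>>> {"op": "servo_tool", "data": {"targets": [{"dx": -0.5, "dy": 2, "dz": 0, "spin": -0.01, "grip": 0}, {"dx": -0.8, "dy": 3.5, "dz": 0, "spin": -0.013, "grip": 0}, {"dx": -1, "dy": 4.4, "dz": 0, "spin": -0.013, "grip": 0}, {"dx": -1, "dy": 4.7, "dz": 0, "spin": -0.013, "grip": 0}, {"dx": -1, "dy": 4.7, "dz": -1, "spin": -0.013, "grip": 0}, {"dx": -1, "dy": 4.7, "dz": -2, "spin": -0.013, "grip": 0}, {"dx": -1, "dy": 4.7, "dz": -3, "spin": -0.013, "grip": 0}, {"dx": -1, "dy": 4.7, "dz": -4, "spin": -0.013, "grip": 0}, {"dx": -1, "dy": 4.7, "dz": -4, "spin": -0.013, "grip": 0}, {"dx": -1, "dy": 4.7, "dz": -4, "spin": -0.013, "grip": 0}]}}

```text
time_s: 15.27
tcp_pos: [0.4773, -0.0271, 0.1324]
eef_rot: [-179.9, -0.1, 168.4]
contact_force: [0.2, -0.4, -3.5]
gripper_width: 0.0097
```

Run:
```python
from h import *
for n in("scene","top"): 
    im=r.capture(n);s=r.get_state();p=s["tcp_pos"];g=proj(n,[.478,-.027,.09]);
    o=cv2.resize(im,None,fx=S,fy=S,interpolation=2)
    for parts,q in((M["outer_lid_mid"],[p[0],p[1],p[2]-.0445,np.radians(s["eef_rot"][2])]),(M["tin"],[.478,-.0265,0,np.radians(168.45)])):
        cs,_=cv2.findContours(render(n,parts,q),cv2.RETR_EXTERNAL,cv2.CHAIN_APPROX_NONE);cv2.drawContours(o,cs,-1,(0,0,255),1)
    u,v=(g*S).astype(int);globals()[n]=o[v-220:v+220,u-200:u+200]
print(p,s["eef_rot"],s["contact_force"],s["moment"]);cv2.imwrite("pics/i.png",np.hstack([scene,top]))
```

```text
[ 0.47823477 -0.02663206  0.13360052] [-1.79983352e+02  9.42207637e-04  1.68454486e+02] [ 0.34966605  0.84125518 -3.46003993] [-0.01177313 -0.09480318  0.03916189]
```

View pics/i.png

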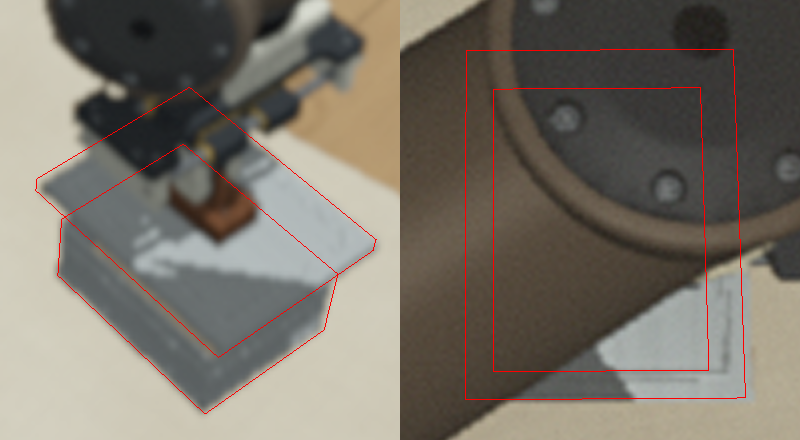

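The stack is level and centred over the tin. Both outlines match to within about 2 mm. Lowering now.

>>> {"op": "servo_tool", "data": {"targets": [{"dx": 0, "dy": 0, "dz": -0.5, "spin": 0, "grip": 0}, {"dx": 0, "dy": 0, "dz": -1, "spin": 0, "grip": 0}, {"dx": 0, "dy": 0, "dz": -1.5, "spin": 0, "grip": 0}, {"dx": 0, "dy": 0, "dz": -1.9, "spin": 0, "grip": 0}, {"dx": 0, "dy": 0, "dz": -2.2, "spin": 0, "grip": 0}, {"dx": 0, "dy": 0, "dz": -2.4, "spin": 0, "grip": 0}, {"dx": 0, "dy": 0, "dz": -2.6, "spin": 0, "grip": 0}, {"dx": 0, "dy": 0, "dz": -2.8, "spin": 0, "grip": 0}, {"dx": 0, "dy": 0, "dz": -2.9, "spin": 0, "grip": 0}, {"dx": 0, "dy": 0, "dz": -2.9, "spin": 0, "grip": 0}]}}

```text
time_s: 16.2
tcp_pos: [0.4779, -0.0264, 0.1044]
eef_rot: [-180.0, -0.0, 168.5]
contact_force: [0.7, 0.0, -3.6]
gripper_width: 0.0097
```

>>> {"op": "servo_tool", "data": {"targets": [{"dx": 0, "dy": 0, "dz": -0.05, "spin": 0, "grip": 0}, {"dx": 0, "dy": 0, "dz": -0.1, "spin": 0, "grip": 0}, {"dx": 0, "dy": 0, "dz": -0.15, "spin": 0, "grip": 0}, {"dx": 0, "dy": 0, "dz": -0.2, "spin": 0, "grip": 0}, {"dx": 0, "dy": 0, "dz": -0.25, "spin": 0, "grip": 0}, {"dx": 0, "dy": 0, "dz": -0.3, "spin": 0, "grip": 0}, {"dx": 0, "dy": 0, "dz": -0.35, "spin": 0, "grip": 0}, {"dx": 0, "dy": 0, "dz": -0.4, "spin": 0, "grip": 0}, {"dx": 0, "dy": 0, "dz": -0.4, "spin": 0, "grip": 0}, {"dx": 0, "dy": 0, "dz": -0.4, "spin": 0, "grip": 0}]}}

```text
time_s: 17.03
tcp_pos: [0.4779, -0.0264, 0.1012]
eef_rot: [-180.0, 0.0, 168.5]
contact_force: [-4.7, 0.3, 6.8]
gripper_width: 0.0098
```

>>> {"op": "servo_tool", "data": {"targets": [{"dx": 0, "dy": 0, "dz": 0.05, "spin": 0, "grip": 0}, {"dx": 0, "dy": 0, "dz": 0.05, "spin": 0, "grip": 15}, {"dx": 0, "dy": 0, "dz": 0.05, "spin": 0, "grip": 30}, {"dx": 0, "dy": 0, "dz": 0.05, "spin": 0, "grip": 45}, {"dx": 0, "dy": 0, "dz": 0.05, "spin": 0, "grip": 60}, {"dx": 0, "dy": 0, "dz": 0.05, "spin": 0, "grip": 80}, {"dx": 0, "dy": 0, "dz": 0.05, "spin": 0, "grip": 100}, {"dx": 0, "dy": 0, "dz": 0.05, "spin": 0, "grip": 100}, {"dx": 0, "dy": 0, "dz": 0.05, "spin": 0, "grip": 100}, {"dx": 0, "dy": 0, "dz": 0.05, "spin": 0, "grip": 100}]}}

```text
time_s: 17.87
tcp_pos: [0.4779, -0.0264, 0.101]
eef_rot: [180.0, -0.0, 168.5]
contact_force: [0.8, 0.4, 0.2]
gripper_width: 0.0614
```

Run:
```python
from h import *
for n in("scene","top"): 
    im=r.capture(n);s=r.get_state();p=s["tcp_pos"];g=proj(n,[.478,-.027,.09]);
    o=cv2.resize(im,None,fx=S,fy=S,interpolation=2)
    for parts,q in((M["outer_lid_mid"],[.478,-.0265,.056,np.radians(168.45)]),):
        cs,_=cv2.findContours(render(n,parts,q),cv2.RETR_EXTERNAL,cv2.CHAIN_APPROX_NONE);cv2.drawContours(o,cs,-1,(0,0,255),1)
    u,v=(g*S).astype(int);globals()[n]=o[v-220:v+220,u-200:u+200]
print(p,s["eef_rot"],s["contact_force"],s["gripper_width"]);cv2.imwrite("pics/j.png",np.hstack([scene,top]))
```

```text
[ 0.47793513 -0.02636327  0.10107543] [ 1.79999381e+02 -1.72247671e-05  1.68471604e+02] [1.16569153 0.07910553 0.02521037] 0.06912693238727531
```

View pics/j.png

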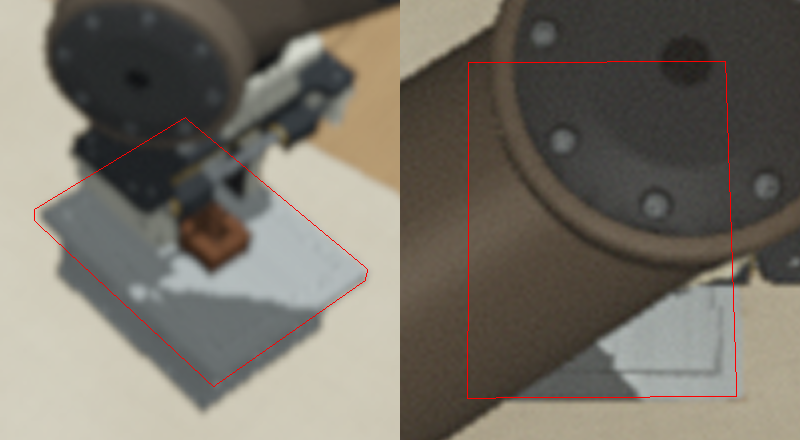

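The stack is seated level at the predicted height. Next I straddle the collar and grip it.

>>> {"op": "servo_tool", "data": {"targets": [{"dx": 0, "dy": 0, "dz": 0, "spin": 0, "grip": 100}, {"dx": 0, "dy": 0, "dz": 0, "spin": 0, "grip": 100}, {"dx": 0, "dy": 0, "dz": 0, "spin": 0, "grip": 100}, {"dx": 0, "dy": 0, "dz": -0.5, "spin": 0, "grip": 100}, {"dx": 0, "dy": 0, "dz": -1, "spin": 0, "grip": 100}, {"dx": 0, "dy": 0, "dz": -1.5, "spin": 0, "grip": 100}, {"dx": 0, "dy": 0, "dz": -2, "spin": 0, "grip": 100}, {"dx": 0, "dy": 0, "dz": -2.3, "spin": 0, "grip": 100}, {"dx": 0, "dy": 0, "dz": -2.3, "spin": 0, "grip": 80}, {"dx": 0, "dy": 0, "dz": -2.3, "spin": 0, "grip": 65}], "squeeze": 25}}

```text
time_s: 18.8
tcp_pos: [0.4778, -0.0264, 0.0778]
eef_rot: [-180.0, -0.0, 168.5]
contact_force: [0.2, 0.6, -0.3]
gripper_width: 0.0795
```

>>> {"op": "servo_tool", "data": {"targets": [{"dx": 0, "dy": 0, "dz": 0, "spin": 0, "grip": 55}, {"dx": 0, "dy": 0, "dz": 0, "spin": 0, "grip": 50}, {"dx": 0, "dy": 0, "dz": 0, "spin": 0, "grip": 45}, {"dx": 0, "dy": 0, "dz": 0, "spin": 0, "grip": 30}, {"dx": 0, "dy": 0, "dz": 0, "spin": 0, "grip": 0}, {"dx": 0, "dy": 0, "dz": 0, "spin": 0, "grip": 0}, {"dx": 0, "dy": 0, "dz": 0, "spin": 0, "grip": 0}, {"dx": 0, "dy": 0, "dz": 0, "spin": 0, "grip": 0}, {"dx": 0, "dy": 0, "dz": 0, "spin": 0, "grip": 0}, {"dx": 0, "dy": 0, "dz": 0, "spin": 0, "grip": 0}], "squeeze": 25}}

```text
time_s: 19.63
tcp_pos: [0.4778, -0.0266, 0.0782]
eef_rot: [-180.0, -0.0, 168.5]
contact_force: [-0.7, -2.0, 4.4]
gripper_width: 0.0401
```

>>> {"op": "servo_tool", "data": {"targets": [{"dx": 0, "dy": 0, "dz": 0.1, "spin": 0, "grip": 0}, {"dx": 0, "dy": 0, "dz": 0.3, "spin": 0, "grip": 0}, {"dx": 0, "dy": 0, "dz": 0.6, "spin": 0, "grip": 0}, {"dx": 0, "dy": 0, "dz": 0.9, "spin": 0, "grip": 0}, {"dx": 0, "dy": 0, "dz": 1.2, "spin": 0, "grip": 0}, {"dx": 0, "dy": 0, "dz": 1.5, "spin": 0, "grip": 0}, {"dx": 0, "dy": 0, "dz": 1.8, "spin": 0, "grip": 0}, {"dx": 0, "dy": 0, "dz": 2, "spin": 0, "grip": 0}, {"dx": 0, "dy": 0, "dz": 2, "spin": 0, "grip": 0}, {"dx": 0, "dy": 0, "dz": 2, "spin": 0, "grip": 0}]}}

```text
time_s: 20.47
tcp_pos: [0.478, -0.0263, 0.0982]
eef_rot: [180.0, 0.0, 168.5]
contact_force: [-0.0, -0.5, -1.4]
gripper_width: 0.0398
```

Only about 1.5 N hangs on the wrist, so it is carrying the outer lid alone.

>>> {"op": "servo_tool", "data": {"targets": [{"dx": 0, "dy": 0, "dz": 0.4, "spin": 0, "grip": 0}, {"dx": 0, "dy": 0, "dz": 0.9, "spin": 0, "grip": 0}, {"dx": 0, "dy": 0, "dz": 1.5, "spin": 0, "grip": 0}, {"dx": 0, "dy": 0, "dz": 2.1, "spin": 0, "grip": 0}, {"dx": 0, "dy": 0, "dz": 2.7, "spin": 0, "grip": 0}, {"dx": 0, "dy": 0, "dz": 3.3, "spin": 0, "grip": 0}, {"dx": 0, "dy": 0, "dz": 3.9, "spin": 0, "grip": 0}, {"dx": 0, "dy": 0, "dz": 4.5, "spin": 0, "grip": 0}, {"dx": 0, "dy": 0, "dz": 5.1, "spin": 0, "grip": 0}, {"dx": 0, "dy": 0, "dz": 5.6, "spin": 0, "grip": 0}]}}

```text
time_s: 21.3
tcp_pos: [0.478, -0.0263, 0.1548]
eef_rot: [180.0, 0.0, 168.5]
contact_force: [0.5, -0.5, -1.7]
gripper_width: 0.0398
```

>>> {"op": "servo_tool", "data": {"targets": [{"dx": 0, "dy": 0, "dz": 0.5, "spin": 0, "grip": 0}, {"dx": 0, "dy": 0, "dz": 1, "spin": 0, "grip": 0}, {"dx": 0, "dy": 0, "dz": 1.5, "spin": 0, "grip": 0}, {"dx": 0, "dy": 0, "dz": 1.9, "spin": 0, "grip": 0}, {"dx": 0, "dy": 0, "dz": 2.2, "spin": 0, "grip": 0}, {"dx": 0, "dy": 0, "dz": 2.4, "spin": 0, "grip": 0}, {"dx": 0, "dy": 0, "dz": 2.4, "spin": 0, "grip": 0}, {"dx": 0, "dy": 0, "dz": 2.4, "spin": 0, "grip": 0}, {"dx": 0, "dy": 0, "dz": 2.4, "spin": 0, "grip": 0}, {"dx": 0, "dy": 0, "dz": 2.4, "spin": 0, "grip": 0}]}}

```text
time_s: 22.13
tcp_pos: [0.4777, -0.0264, 0.1778]
eef_rot: [-180.0, -0.0, 168.5]
contact_force: [0.7, -0.0, -2.5]
gripper_width: 0.0396
```

Run:
```python
from h import *
IN=[box(.172,.132,.008,.012),box(.03,.01,.012,.064)]
for n in("scene","top"): 
    im=r.capture(n);s=r.get_state();p=s["tcp_pos"];g=proj(n,[.478,-.027,.12]);
    o=cv2.resize(im,None,fx=S,fy=S,interpolation=2)
    for parts,q in((M["outer_lid_mid"],[.478,-.0265,.156,np.radians(168.45)]),(IN,[.478,-.0265,.056,np.radians(168.45)])):
        cs,_=cv2.findContours(render(n,parts,q),cv2.RETR_EXTERNAL,cv2.CHAIN_APPROX_NONE);cv2.drawContours(o,cs,-1,(0,0,255),1)
    u,v=(g*S).astype(int);globals()[n]=o[v-230:v+230,u-200:u+200]
    for t in("service_bell","jam_2"):
        d=r.cut_out(t,n)
        if d:
            e=d[0]["extent"];print(t,n,d[0]["p"],onplane(n,[(e[0]+e[2])/2,(e[1]+e[3])/2],.035))
print(p,s["eef_rot"],s["contact_force"],s["moment"],s["gripper_width"],s["time_s"]);cv2.imwrite("pics/k.png",np.hstack([scene,top]))
```

```text
service_bell scene 0.74 [0.69301274 0.15205821 0.035     ]
jam_2 scene 0.51 [ 0.70005745 -0.19921647  0.035     ]
service_bell top 0.55 [ 0.73219752 -0.22507212  0.035     ]
jam_2 top 0.49 [ 0.73819432 -0.22775194  0.035     ]
[ 0.47789127 -0.02636946  0.17795175] [-1.79994637e+02 -9.32074396e-03  1.68471235e+02] [-0.0431813  -0.42446766 -1.5970724 ] [-0.00672917 -0.08301504  0.00566539] 0.03994931985272415 22.3333
```

View pics/k.png

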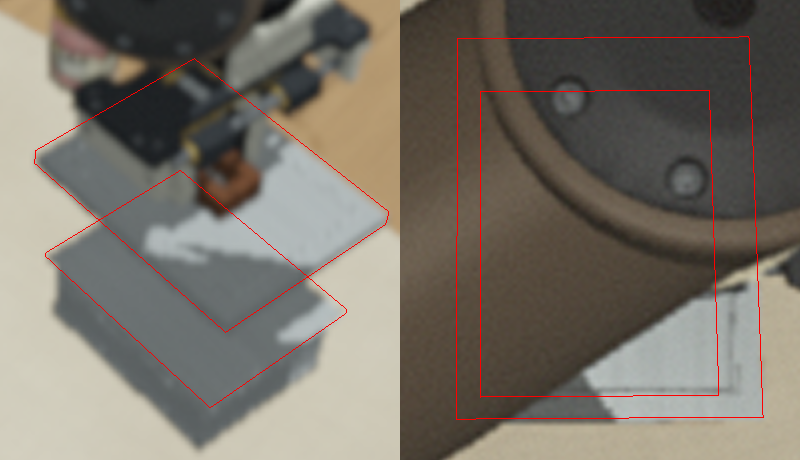

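The outer lid is held level 10 cm up, and the inner lid's flange matches its seated outline with its corner at (210,407).

```bash
python3 -c "
from plant import r
print(r.close_job())"
```

```text
the job is handed in; nothing more can be done
None
```

The job is done and handed in at about 22 s of the 67 s allowed. The arm is still holding the outer lid 10 cm above where it sat.

- **Separator:** I lowered it into the tin, and both views show it flat on the biscuits. It took about 15 N of contact as it touched down.
- **Lid stack:** I carried both lids together by the inner grip and lowered them until the flange met the rim. The tool stopped at z = 0.101 m, the height expected for a fully seated lid.
- **Outer lid:** I gripped it by its collar, with the jaws reading 40 mm. It then went straight up and level, and only about 1.6 N hung on the wrist, which is the outer lid alone.
- **Last picture:** The outer lid is level at 10 cm, and the inner lid lies on its predicted seated outline in the side view.

**Checks that disagreed or could not be made:**
- **Top view:** the arm hid most of the tin in the later top pictures. The edges it did show sat about 2 mm off the outline, in line with the offset between the two cameras.
- **Bystanders:** the final network check of the bell and jar was unreliable in the top view, where both came out at nearly the same place. The side view put the bell within 3 mm of where it started. It put the partly hidden jar about 2 cm off, probably because it was partly hidden. The arm was never near either of them.

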